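# Push the clamp rod home in the cassette fixture

## Task

Push the steel clamp rod out of its guide tube and into the deep bore of the cassette fixture until it is fully home: it must press the hidden plunger at the bottom of the bore all the way in to its stop. Your first grip cannot reach that far, so let go with the rod partway in, grip it again further back and push it home; go gently by feel, never forcing it, leave the pot, the timer and the dropper bottle alone, and let go of the rod at the end.

Things in the scene. Friction and masses are not known exactly. Their poses are not given: they have to be found in the camera images.
- rack: the cassette fixture, fixed to the bench: aluminium base plate 370 x 70 x 12 mm with a guide tube at one end and a bore block facing it, on one level axis 45 mm above the bench. Origin: on the bench under the middle of the 120 mm gap between them (x = -60 to +60 mm), the only place where the rod can be gripped. x: push direction, tube to block; y to the left of it; z up
- tube_mouth (a point): centre of the open end of the steel guide tube, on the axis; axes as the fixture's. The tube is 27 mm outside, 14 mm inside, 118 mm long, closed at the back, on two saddles at most 60 mm high
- bore_mouth (a point): centre of the 15 mm bore's mouth (2 mm chamfer), on the axis; axes as the fixture's. Block 128 mm long, 56 wide, 68 high, up to 80 with the cassettes on it. 30 mm inside, a spring ball rubs on the rod: a bump of up to 5 N as the tip passes, then 1 to 4 N of drag; not the end. The plunger's face waits 81 to 99 mm inside, differently each time, unseen
- rod: clamp rod: plain round steel, 12 mm thick, 180 mm long, 0.1 to 0.2 kg, lying in the guide tube and sticking out of it by 76 to 94 mm towards the bore. Origin at its middle on its axis, x along it to the tip. It rests on the tube's floor, about 1 mm below the axis
- rod_tip (a point): centre of the rod's tapered front end (7 mm across at the very end, full 12 mm from 6 mm behind it), 90 mm from the rod's origin
- plunger (a joint): how far the hidden plunger at the bottom of the bore has been pressed in (m): 0 at the start, 0.004 at its firm stop. It moves stiffly, at about 5 N on top of the drag, and stays where it is pushed. At the stop the push rises steeply; the rod must never load the fixture with more than 25 N
- pot: bystander: white specimen pot, 48 mm wide, 62 mm high, beside the fixture on its left (+y) side; origin under its centre
- countdown_timer: bystander: small white bench timer, 67 x 67 x 19 mm, beside the fixture on its right (-y) side; origin under its centre
- dropper: bystander: brown dropper bottle, 33 mm wide, 102 mm high, beside the guide tube on the left (+y) side; origin under its centre

How it is judged (in metres and radians):
On the way, in this order (a step that is already met when the one before it is completed fails the run):
1. the rod's tip is pushed at least 10 mm into the bore, the hand still on the rod (x of rod_tip in the frame of bore_mouth above 0.01 m and contact force between the fingers and rod above 0.5 N), for 0.05 s.
2. the rod is let go partway in, plunger not yet pressed home (contact force between the fingers and rod below 0.05 N and x of rod_tip in the frame of bore_mouth above 0.01 m and value of joint plunger below 0.0027 m), for 0.1 s.
3. the plunger is pressed in to its stop (value of joint plunger above 0.0027 m), for 0.1 s.
At the end, for the whole second after the job is handed in: the rod rests in the bore (within 0.06 rad of its axis), tip at least 78 mm inside the mouth, and the hidden plunger is pressed in to its stop (more than 2.7 of its 4 mm); the rod is released and still (value of joint plunger above 0.0027 m and x of rod_tip in the frame of bore_mouth above 0.078 m and angle between the x axis of rod and the x axis of rack, either way round below 0.06 rad and linear speed of rod below 0.01 m/s); the robot touches nothing.
It fails at once if the rod loads the fixture with more than 25 N (contact force between rod and rack above 25 N).
It fails at once if the pot, the timer or the dropper bottle is moved by more than 15 mm (distance of any of pot, countdown_timer, dropper from where it was at the start of the episode above 0.015 m).
It also fails if it takes over 64 s, if anything falls off the work surface, if the arm or the gripper's body presses on something with over 40 N, if the wrist force passes 120 N, or if a joint passes its speed limit or range.

## Robot

A 6-joint arm with a two-finger parallel gripper is mounted at the origin on a cart in front of the work surface, level with it; the furniture and walls round the work are solid. World frame = base frame: x ahead of the robot, y to its left, z up, the work surface at z = 0. Lengths are in mm, angles in rad, forces in N, time in s.
With the tool pointing down it reaches from about 300 to 850 mm from the base axis. Payload 5.4 kg.
Tool frame: the origin (TCP) lies on the centre line of the jaws, within the pads' length; the fingertips stand 19 mm ahead of it and the grasp point (between the pads) is the TCP (bot.nose_length is the distance from the TCP to the fingertips, in mm); z points along the fingers, y is the line along which they close (so a half turn about z gives the same grasp; the last joint's range is limited). The gripper opens to 85 mm and grips with 20 to 120 N. Pads are 22 mm wide; open, the fingers measure 114 mm over their backs; the gripper's body (76 mm by 85 mm) begins 54 mm behind the grasp point. The pads swing forward as they close: fully open they stand 13 mm farther back than shut.
Start: joints at [1.024, 0.158, 1.597, -0, 1.386, -0.21], TCP at [190.029, 542.674, 250.299] pointing down, gripper open.
Joint ranges: [-2.91, 2.91], [-0.94, 2.29], [0.18, 2.7], [-1.29, 4.43], [0.17, 2.64], [-3, 3]. Speed limits (rad/s): [2.57, 2.57, 3.14, 3.14, 3.14, 3.14].

## Interface

Orientations are given as a rotation vector (axis times angle).
In Python, from workcell import status, eyes, close_job, bot gives the robot as it stands.
- The arm moves only by the tool servo_tool, never from a script. Its argument "rows" is a list that holds one entry, the list of rows, each a list of 5 numbers: the shift along the world's x, y, z scaled (see below), then the turn about the world's z scaled (see below), then the closure, from 0 (fully open) to 1 (shut). In form: [[[tx, ty, tz, turn, grip], ...]]. A call has 1 to 8 rows; each row shifts and turns the commanded pose from where the row before left it; what a row does not reach is not made up. The controller multiplies each number of a shift by 10 cm and each number of a turn by pi rad. A row lasts 1/10 s, in which the tool goes at most 50 mm and 8.59 degrees, less where a joint would pass 70% of its speed; a pose out of reach is approached as far as the arm can. A call with a number of a shift or a turn outside -1 to 1 is refused whole. A call with a gripper value outside its range is refused whole. The fingers move at their own pace and stop on an object; the grip force is fixed at half the most. Time passes only in rows, so rows that do not move let the fingers close. It gives the time, the measured TCP pose, the force, the opening and the grip force at its end, in the units of the state.
- status.get_state(): the state, without advancing time (a new reading comes with each control period).
- eyes.get_image(name): name is "scene" or "top" or "wrist"; returns the picture (480x640x3 uint8, blue, green, red); there is no depth.
- eyes.camera_model(name): a dict with "intrinsics" (3x3 intrinsics, pixels), "rvec" (rotation vector, rad) and "tvec" (3), from world to camera coordinates, as OpenCV has them; the wrist camera has in their place "tool_from_camera" (4x4, takes a point from camera to tool coordinates, whose origin is the TCP and whose axes are the flange's). Camera axes: x right, y down, z forward; pixel columns grow to the right and rows downward; lengths in mm; the calibration is good to about 2 mm. A picture is of the moment at which its call begins: read the wrist's pose just before it. camera_model takes no time and is no camera call.
- close_job(): hands the job in; it is judged then, once.
The state is a dict: "clock": time; "qpos": joint angles; "joint_vel": joint speeds; "joint_efforts": joint torques, N m; "ee_pos": TCP position; "ee_rot": TCP orientation; "wrist_force": force on the tool from outside, world axes, zero at the start; "moment": the same for the moment, N m; "gripper_width": finger opening in mm; "grip_force": force on a finger pad.
Only numpy, scipy, OpenCV 4.12 (cv2) and the standard library are available. Lean on these libraries where they do the work, as an engineer would, in place of code of your own. Each camera call takes 0.05 s, during which the arm holds its last target. There are 200 camera calls.

## Working session

There is one attempt and no reset: what is moved stays moved. The work goes in short steps, Python scripts to look and compute and a tool call to move; the robot and the scene stay as the last step left them, time stands still between calls to the robot, and variables do not carry over. Pictures are saved under pics/ and viewed, at most 10 in all, crops included, and the job is handed in when it is done.

Besides the shell and the picture viewer there is one more tool, called after "Emit:" as a command line: name --argument value ..., lists and objects as JSON in quotes. servo_tool: Moves the arm, as the interface text tells. Its arguments: {"type":"object","properties":{"rows":{"type":"array"}},"required":["rows"]}

```bash
mkdir -p pics; python3 - <<'E'
from workcell import status, eyes, bot
import cv2
print(status.get_state()); print(bot.nose_length)
for n in("top","scene"):
    cv2.imwrite(f"pics/{n}0.png",eyes.get_image(n)); print(n,eyes.camera_model(n))
print(eyes.camera_model("wrist"))
E
```

```text
{'clock': 0.0, 'qpos': array([ 1.02391895e+00,  1.59073618e-01,  1.59825953e+00,  6.42822239e-06,
        1.38621418e+00, -2.10100515e-01]), 'joint_vel': array([ 0.00019651,  0.00071632,  0.00016886, -0.00073215, -0.00076248,
       -0.0004777 ]), 'joint_efforts': array([ 3.36462308e-04, -3.96009529e+01, -3.31427300e+01, -2.74715840e-04,
        8.37141008e-03,  1.85954292e-06]), 'ee_pos': array([189.71680965, 542.18589038, 249.28940557]), 'ee_rot': array([-5.26391009e-01, -3.09643895e+00,  2.84874762e-03]), 'wrist_force': array([0.26309709, 0.33148973, 0.46270616]), 'moment': array([-0.03211455,  0.00179593,  0.01094353]), 'grip_force': 0.0, 'gripper_width': 85.3333535505302}
19.0
top {'intrinsics': array([[611.38100782,   0.        , 328.85771501],
       [  0.        , 611.38100782, 241.85564357],
       [  0.        ,   0.        ,   1.        ]]), 'rvec': array([ 2.11079266, -2.14663842,  0.15113937]), 'tvec': array([  62.78252894,  552.08664011, 1117.98511165])}
scene {'intrinsics': array([[480.42367998,   0.        , 317.45521714],
       [  0.        , 480.42367998, 239.43168915],
       [  0.        ,   0.        ,   1.        ]]), 'rvec': array([ 2.17150745, -0.95646885,  0.39183651]), 'tvec': array([-344.65345165,  355.44573914,  595.94900454])}
{'intrinsics': array([[426.44729016,   0.        , 319.39567696],
       [  0.        , 426.44729016, 234.77697302],
       [  0.        ,   0.        ,   1.        ]]), 'tool_from_camera': array([[-5.20902823e-04, -9.55463982e-01, -2.95107283e-01,
         7.61638629e+01],
       [ 9.99999861e-01, -4.72510686e-04, -2.35290057e-04,
         4.21686964e-01],
       [ 8.53698302e-05, -2.95107364e-01,  9.55464095e-01,
        -1.22343794e+02],
       [ 0.00000000e+00,  0.00000000e+00,  0.00000000e+00,
         1.00000000e+00]])}
```

View pics/top0.png

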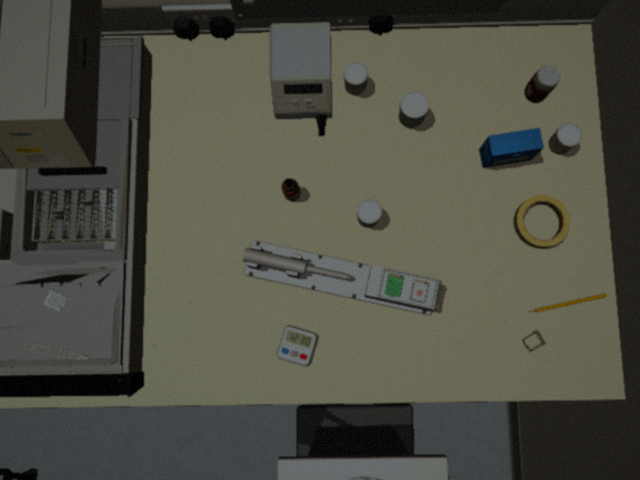

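View pics/scene0.png

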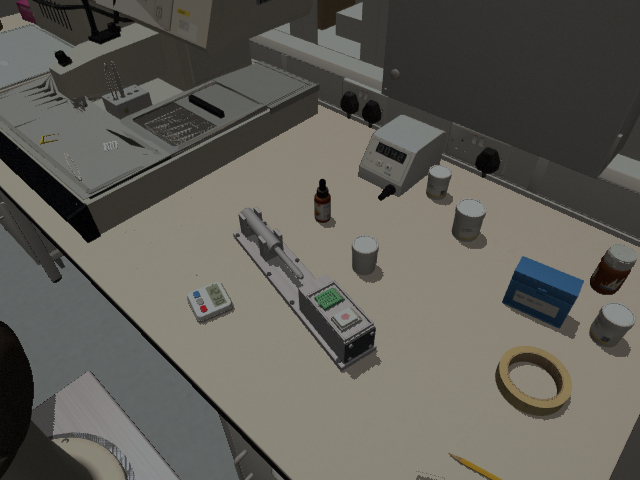

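The top view shows the fixture from the tube end (248,260) to the block end (440,295). The rod tip is near (353,278), the pot at (370,212), the dropper at (290,188) and the timer at (297,345). The scene view agrees.

```bash
cat > h.py <<'E'
import numpy as np, cv2
from workcell import status, eyes
def ray(cm,uv,pose=None):
    K=cm["intrinsics"]; d=np.linalg.inv(K)@np.array([uv[0],uv[1],1.])
    if "rvec" in cm:
        R=cv2.Rodrigues(cm["rvec"])[0]; return -R.T@cm["tvec"], R.T@d
    T=cm["tool_from_camera"]; R=cv2.Rodrigues(np.array(pose[1]))[0]
    return R@T[:3,3]+pose[0], R@T[:3,:3]@d
def cast(cm,uv,z,pose=None):
    o,d=ray(cm,uv,pose); return o+d*(z-o[2])/d[2]
def proj(cm,p,pose=None):
    p=np.float64(p).reshape(-1,3)
    if "rvec" in cm: return cv2.projectPoints(p,cm["rvec"],cm["tvec"],cm["intrinsics"],None)[0][:,0]
    T=cm["tool_from_camera"]; R=cv2.Rodrigues(np.array(pose[1]))[0]
    q=((p-pose[0])@R-T[:3,3])@T[:3,:3]@cm["intrinsics"].T
    return q[:,:2]/q[:,2:]
E
python3 - <<'E'
from h import *
im=cv2.imread("pics/top0.png"); cm=eyes.camera_model("top")
hsv=cv2.cvtColor(im,cv2.COLOR_BGR2HSV)
m=((hsv[...,1]<45)*255).astype(np.uint8)
r=np.zeros_like(m); r[232:325,235:455]=m[232:325,235:455]
n,l,s,c=cv2.connectedComponentsWithStats(r); i=1+np.argmax(s[1:,4]); print(s[i])
pts=np.argwhere(l==i)[:,::-1].astype(np.float32)
box=cv2.boxPoints(cv2.minAreaRect(pts)); print(box)
for b in box: print(cast(cm,b,12).round(1))
for nm,p,z in(("tube mouth",(306,268),45),("tip",(353,278),44),("block",(370,281),68),("pot",(370,212),31),("timer",(297,345),10),("dropper",(290,188),50)): print(nm,cast(cm,p,z).round(1))
cv2.imwrite("pics/c1.png",cv2.resize(im[225:325,235:455],None,fx=3.6,fy=3.6,interpolation=cv2.INTER_CUBIC))
E
```

```text
[ 236  236  207   81 7167]
[[229.70822 285.88596]
 [241.05038 232.01062]
 [443.80106 274.69498]
 [432.4589  328.5703 ]]
[475.4 247.9  12. ]
[581.3 226.6  12. ]
[ 490.  -167.1   12. ]
[ 387.3 -140.9   12. ]
tube mouth [503.8  97.5  45. ]
tip [483.4   9.   44. ]
block [474.9 -21.6  68. ]
pot [612.5 -26.9  31. ]
timer [360.3 118.   10. ]
dropper [658.6 126.6  50. ]
```

View pics/c1.png

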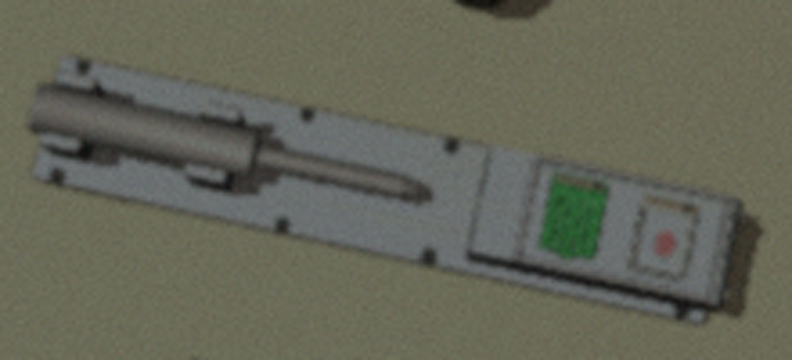

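The enlarged crop shows the plate corners at about (66,58), (35,180) and (705,325). The tube mouth is near (255,152), the rod tip near (430,192), and the block's front top edge runs from (487,146) to (470,252).

```bash
python3 - <<'E'
from h import *
cm=eyes.camera_model("top")
C=lambda x,y,z: cast(cm,(235+x/3.6,225+y/3.6),z)
for nm,x,y,z in(("plateTL",66,58,12),("plateBL",35,180,12),("plateBR",705,325,12),("tube back",33,108,45),("tube mouth",257,152,45),("tip",432,192,44),("blkL",487,146,68),("blkR",470,254,68),("blkendL",742,200,68),("blkendR",720,303,68)): print(nm,C(x,y,z).round(1))
a=C(66,58,12);b=C(35,180,12);c=C(705,325,12)
print(np.linalg.norm(a-b),np.linalg.norm(c-b))
u=(c-b)/np.linalg.norm(c-b);print(u,np.degrees(np.arctan2(u[1],u[0])))
print("centre",(a+c)/2, )
E
```

```text
plateTL [562.7 202.3  12. ]
plateBL [496.1 218.8  12. ]
plateBR [ 412.5 -138.9   12. ]
tube back [530.7 214.9  45. ]
tube mouth [505.3  96.7  45. ]
tip [482.7   5.3  44. ]
blkL [503.5 -22.9  68. ]
blkR [448.2 -12.8  68. ]
blkendL [ 473.5 -152.2   68. ]
blkendR [ 421.3 -138.8   68. ]
68.52985864746798 367.31077995139265
[-0.22765635 -0.97374154  0.        ] -103.1591304409508
centre [487.59655444  31.69563724  12.        ]
```

```bash
python3 - <<'E'
from h import *
s=status.get_state(); R=cv2.Rodrigues(s["ee_rot"])[0]; print(R.round(3))
u=np.array([-.2265,-.974]); n=np.array([.974,-.2265])
y=R[:2,1]
for t in (n,-n):
    a=np.degrees(np.arctan2(y[0]*t[1]-y[1]*t[0],y@t)); print("turn deg",a, a/180)
g=np.array([490.6,39.4])-45*u; print(g, g-s["ee_pos"][:2])
E
```

```text
[[-0.944  0.33  -0.001]
 [ 0.33   0.944 -0.001]
 [ 0.    -0.002 -1.   ]]
turn deg -83.79268121531635 -0.4655148956406464
turn deg 96.20731878468365 0.5344851043593536
[500.7925  83.23  ] [ 311.01924851 -459.01501717]
```

Emit:
servo_tool --rows '[[[0.22,-0.33,0,-0.0332,0],[0.22,-0.33,0,-0.0332,0],[0.22,-0.33,0,-0.0332,0],[0.22,-0.33,0,-0.0332,0],[0.22,-0.33,0,-0.0332,0],[0.22,-0.33,0,-0.0332,0],[0.22,-0.33,0,-0.0332,0]]]'

```text
clock: 0.8
ee_pos: [344.4, 310.1, 250.0]
ee_rot: [-1.603, -2.702, 0.001]
wrist_force: [0.0, 0.9, 0.9]
gripper_width: 85.1
grip_force: 0.0
```

Emit:
servo_tool --rows '[[[0.22,-0.33,0,-0.0332,0],[0.22,-0.33,0,-0.0332,0],[0.22,-0.33,0,-0.0332,0],[0.22,-0.33,-0.1,-0.0332,0],[0.22,-0.33,-0.2,-0.0332,0],[0.22,-0.33,-0.1,-0.0332,0],[0.22,-0.33,-0.1,-0.0332,0],[0,0,0,0,0]]]'

```text
clock: 1.6
ee_pos: [498.8, 77.2, 198.5]
ee_rot: [-2.464, -1.948, 0.004]
wrist_force: [-1.2, 0.7, 0.1]
gripper_width: 85.7
grip_force: 0.0
```

```bash
python3 - <<'E'
from h import *
s=status.get_state(); print(s["clock"],s["ee_pos"],s["ee_rot"],s["qpos"].round(2),s["wrist_force"])
im=eyes.get_image("wrist"); cv2.imwrite("pics/w1.png",im)
E
```

```text
1.6 [498.78825891  77.20416381 198.48079906] [-2.46365348 -1.94816905  0.00404613] [-0.09  0.02  1.85 -0.    1.27  0.15] [-1.19681739  0.70039817  0.12523238]
```

View pics/w1.png

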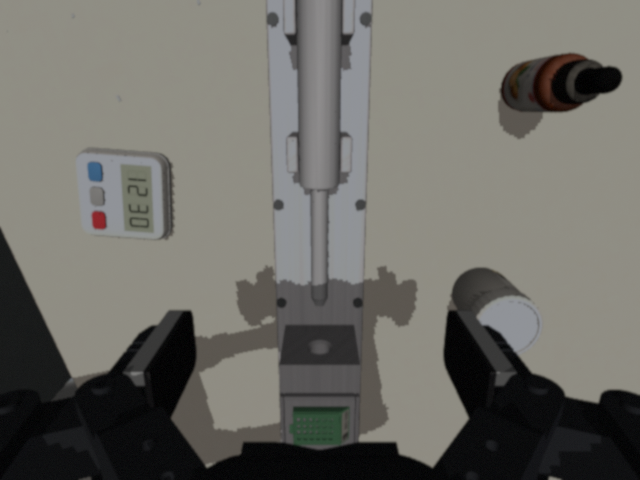

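The wrist view shows the tube mouth at (320,188), the rod tip at (319,301) and the bore mouth at (319,346). The open jaws straddle the axis, and the pot and dropper are well clear.

```bash
python3 - <<'E'
from h import *
s=status.get_state(); pose=(s["ee_pos"],s["ee_rot"]); cm=eyes.camera_model("wrist")
im=cv2.imread("pics/w1.png"); g=cv2.GaussianBlur(cv2.cvtColor(im,cv2.COLOR_BGR2GRAY),(3,3),0).astype(int)
W=lambda u,v,z: cast(cm,(u,v),z,pose)
# rod side edges per row: strongest gradients near column 319
E=[]
for v in range(200,286,6):
    d=np.diff(g[v,300:340]); a,b=np.argmin(d)+300.5,np.argmax(d)+300.5; E.append((v,a,b))
print(E)
for n_,u,v,z in(("mouth",320,188,45+13),("mouthaxis",320,190,45),("tip",319,303,44),("bore",319,346,45),("rod200",319.5,200,44),("rod280",319.5,280,44),("blkL top",280,365,68),("blkR top",360,365,68),("tubeaxis",319,30,45)): print(n_,W(u,v,z).round(1))
print(cv2.Rodrigues(s["ee_rot"])[0].round(4))
E
```

```text
[(200, np.float64(309.5), np.float64(328.5)), (206, np.float64(309.5), np.float64(328.5)), (212, np.float64(309.5), np.float64(328.5)), (218, np.float64(309.5), np.float64(328.5)), (224, np.float64(309.5), np.float64(328.5)), (230, np.float64(309.5), np.float64(328.5)), (236, np.float64(309.5), np.float64(327.5)), (242, np.float64(309.5), np.float64(328.5)), (248, np.float64(310.5), np.float64(327.5)), (254, np.float64(310.5), np.float64(328.5)), (260, np.float64(310.5), np.float64(327.5)), (266, np.float64(310.5), np.float64(328.5)), (272, np.float64(310.5), np.float64(327.5)), (278, np.float64(310.5), np.float64(328.5)), (284, np.float64(323.5), np.float64(327.5))]
mouth [502.9 103.7  58. ]
mouthaxis [502.   99.9  45. ]
tip [482.6  20.   44. ]
bore [474.8 -13.5  45. ]
rod200 [500.1  93.3  44. ]
rod280 [487.   37.3  44. ]
blkL top [448.6  -8.1  68. ]
blkR top [502.1 -20.5  68. ]
tubeaxis [523.2 193.4  45. ]
[[ 2.272e-01  9.738e-01 -2.600e-03]
 [ 9.738e-01 -2.272e-01  2.000e-04]
 [-4.000e-04 -2.500e-03 -1.000e+00]]
```

Emit:
servo_tool --rows '[[[0.012,0.05,-0.3,0,0],[0,0,-0.4,0,0],[0,0,-0.4,0,0],[0,0,-0.2,0,0.2],[0,0,-0.15,0,0.4],[0,0,-0.09,0,0.5],[0,0,0,0,0.6],[0,0,0,0,0.6]]]'

```text
clock: 2.45
ee_pos: [499.6, 86.1, 47.1]
ee_rot: [2.456, 1.957, 0.001]
wrist_force: [0.2, -0.6, 1.5]
gripper_width: 34.2
grip_force: 0.0
```

```bash
python3 - <<'E'
from h import *
s=status.get_state(); print(s)
im=eyes.get_image("wrist"); cv2.imwrite("pics/w2.png",im)
E
```

```text
{'clock': 2.45, 'qpos': array([-6.81426593e-02,  2.50528756e-01,  1.93449962e+00,  1.08625740e-04,
        9.55384762e-01,  1.57075701e-01]), 'joint_vel': array([-0.00445869, -0.01024151, -0.01028243, -0.00155244, -0.00294975,
       -0.00101913]), 'joint_efforts': array([ 9.99215059e-02, -3.55078447e+01, -2.55412549e+01,  4.14572205e-03,
        3.39350989e-02, -1.51320583e-03]), 'ee_pos': array([499.64987343,  86.10410653,  47.12279769]), 'ee_rot': array([2.45648743e+00, 1.95721264e+00, 1.46079997e-03]), 'wrist_force': array([ 0.23805326, -0.55942946,  1.51728912]), 'moment': array([ 0.01574248, -0.00409939, -0.01522552]), 'grip_force': 0.0, 'gripper_width': 34.19885575359002}
```

View pics/w2.png

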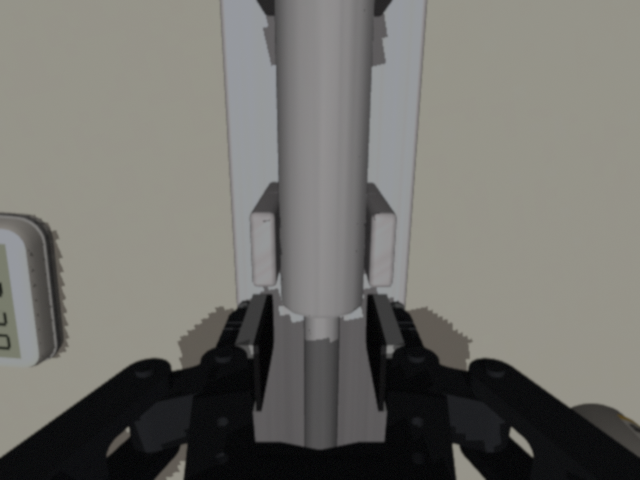

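The jaws straddle the rod close to the tube mouth (row 313). The rod centre is at about column 321.5 and the jaw mid-line at about 320. I'll shift 5 mm forward and about 0.7 mm sideways, then close slowly.

Emit:
servo_tool --rows '[[[-0.004,-0.051,-0.02,0,0.65],[0,0,0,0,0.7],[0,0,0,0,0.74],[0,0,0,0,0.76],[0,0,0,0,0.78],[0,0,0,0,0.78]]]'

```text
clock: 3.1
ee_pos: [498.8, 80.6, 44.3]
ee_rot: [2.458, 1.957, 0.0]
wrist_force: [-0.3, 0.4, -0.2]
gripper_width: 18.5
grip_force: 0.0
```

Emit:
servo_tool --rows '[[[0,0,0,0,0.8],[0,0,0,0,0.815],[0,0,0,0,0.825],[0,0,0,0,0.835],[0,0,0,0,0.835]]]'

```text
clock: 3.6
ee_pos: [498.8, 80.6, 44.3]
ee_rot: [-2.458, -1.957, 0.0]
wrist_force: [-0.0, -0.1, 0.4]
gripper_width: 14.0
grip_force: 0.0
```

Emit:
servo_tool --rows '[[[0,0,0,0,0.842],[0,0,0,0,0.847],[0,0,0,0,0.847]]]'

```text
clock: 3.9
ee_pos: [498.8, 80.6, 44.3]
ee_rot: [-2.458, -1.956, -0.0]
wrist_force: [-0.6, 0.5, 0.2]
gripper_width: 13.0
grip_force: 0.0
```

Emit:
servo_tool --rows '[[[0,0,0,0,0.852],[0,0,0,0,0.857],[0,0,0,0,0.857]]]'

```text
clock: 4.2
ee_pos: [498.8, 80.6, 44.3]
ee_rot: [2.458, 1.957, 0.0]
wrist_force: [1.0, -0.3, -0.4]
gripper_width: 12.3
grip_force: 0.0
```

Emit:
servo_tool --rows '[[[0,0,0,0,0.862],[0,0,0,0,0.866],[0,0,0,0,0.87],[0,0,0,0,0.87]]]'

```text
clock: 4.6
ee_pos: [498.9, 80.6, 44.3]
ee_rot: [2.458, 1.956, 0.0]
wrist_force: [-0.3, 0.0, 0.1]
gripper_width: 11.2
grip_force: 13.3
```

Emit:
servo_tool --rows '[[[0,0,0,0,0.9],[0,0,0,0,0.95],[0,0,0,0,1],[0,0,0,0,1]]]'

```text
clock: 5.0
ee_pos: [498.9, 80.6, 44.4]
ee_rot: [2.458, 1.956, 0.0]
wrist_force: [0.6, 0.3, 0.0]
gripper_width: 9.9
grip_force: 58.4
```

Gripped with no side load. I'll push along u in 3 mm rows.

Emit:
servo_tool --rows '[[[-0.0068,-0.0292,0,0,1],[-0.0068,-0.0292,0,0,1],[-0.0068,-0.0292,0,0,1],[-0.0068,-0.0292,0,0,1],[-0.0068,-0.0292,0,0,1],[-0.0068,-0.0292,0,0,1],[0,0,0,0,1]]]'

```text
clock: 5.7
ee_pos: [494.5, 62.5, 44.2]
ee_rot: [2.458, 1.956, -0.001]
wrist_force: [-0.7, -0.5, 0.7]
gripper_width: 9.6
grip_force: 58.4
```

```bash
python3 - <<'E'
from h import *
im=eyes.get_image("scene"); im2=eyes.get_image("top")
cv2.imwrite("pics/s2.png",np.hstack([cv2.resize(im[180:380,220:400],(450,500)),cv2.resize(im2[230:330,290:360],(350,500))]))
E
```

```text
(no output)
```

View pics/s2.png

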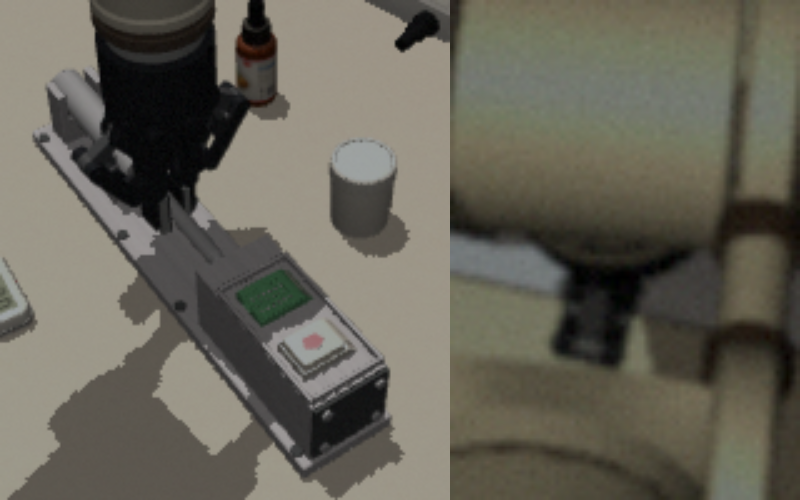

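The rod is held and lined up with the bore, with its tip close to the block. I'll carry on gently.

Emit:
servo_tool --rows '[[[-0.0046,-0.0195,0,0,1],[-0.0046,-0.0195,0,0,1],[-0.0046,-0.0195,0,0,1],[-0.0046,-0.0195,0,0,1],[-0.0046,-0.0195,0,0,1]]]'

```text
clock: 6.3
ee_pos: [492.3, 53.2, 44.2]
ee_rot: [-2.458, -1.957, 0.0]
wrist_force: [0.6, 0.5, -0.1]
gripper_width: 10.2
grip_force: 58.4
```

Emit:
servo_tool --rows '[[[-0.0046,-0.0195,0,0,1],[-0.0046,-0.0195,0,0,1],[-0.0046,-0.0195,0,0,1],[-0.0046,-0.0195,0,0,1],[-0.0046,-0.0195,0,0,1]]]'

```text
clock: 6.8
ee_pos: [490.1, 43.4, 44.3]
ee_rot: [-2.458, -1.957, 0.0]
wrist_force: [0.3, 0.5, -0.0]
gripper_width: 9.5
grip_force: 58.4
```

Emit:
servo_tool --rows '[[[-0.0046,-0.0195,0,0,1],[-0.0046,-0.0195,0,0,1],[-0.0046,-0.0195,0,0,1],[-0.0046,-0.0195,0,0,1],[-0.0046,-0.0195,0,0,1]]]'

```text
clock: 7.3
ee_pos: [487.8, 33.6, 44.3]
ee_rot: [-2.458, -1.956, 0.0]
wrist_force: [0.1, 0.2, 0.5]
gripper_width: 10.5
grip_force: 58.4
```

Emit:
servo_tool --rows '[[[-0.0046,-0.0195,0,0,1],[-0.0046,-0.0195,0,0,1],[-0.0046,-0.0195,0,0,1],[-0.0046,-0.0195,0,0,1]]]'

```text
clock: 7.7
ee_pos: [486.0, 25.9, 44.3]
ee_rot: [2.458, 1.956, 0.0]
wrist_force: [0.3, -0.5, -0.2]
gripper_width: 10.1
grip_force: 58.4
```

Emit:
servo_tool --rows '[[[-0.0046,-0.0195,0,0,1],[-0.0046,-0.0195,0,0,1],[-0.0046,-0.0195,0,0,1],[-0.0046,-0.0195,0,0,1]]]'

```text
clock: 8.1
ee_pos: [484.1, 18.0, 44.3]
ee_rot: [-2.458, -1.956, 0.0]
wrist_force: [0.1, 1.2, -0.2]
gripper_width: 9.8
grip_force: 58.4
```

Emit:
servo_tool --rows '[[[-0.0046,-0.0195,0,0,1],[-0.0046,-0.0195,0,0,1],[-0.0046,-0.0195,0,0,1],[-0.0046,-0.0195,0,0,1]]]'

```text
clock: 8.5
ee_pos: [482.3, 10.6, 44.2]
ee_rot: [-2.458, -1.956, -0.001]
wrist_force: [1.2, 2.6, -1.6]
gripper_width: 10.0
grip_force: 58.5
```

Emit:
servo_tool --rows '[[[-0.0046,-0.0195,0,0,1],[-0.0046,-0.0195,0,0,1],[-0.0046,-0.0195,0,0,1],[0,0,0,0,1]]]'

```text
clock: 8.9
ee_pos: [480.8, 4.0, 44.2]
ee_rot: [2.458, 1.956, -0.001]
wrist_force: [-0.9, -0.5, -2.0]
gripper_width: 9.4
grip_force: 58.4
```

The bump has passed, so the tip is about 40 mm in. I'll release, go back 80 mm and grip again.

Emit:
servo_tool --rows '[[[0,0,0,0,0.9],[0,0,0,0,0.8],[0,0,0,0,0.65],[0,0,0,0,0.6],[0,0,0,0,0.6],[0,0,0,0,0.6],[0,0,0,0,0.6]]]'

```text
clock: 9.6
ee_pos: [481.0, 4.6, 44.3]
ee_rot: [2.458, 1.957, 0.0]
wrist_force: [-0.9, 0.1, 0.0]
gripper_width: 34.3
grip_force: 0.0
```

Emit:
servo_tool --rows '[[[0.0225,0.0974,0,0,0.6],[0.0225,0.0974,0,0,0.6],[0.0225,0.0974,0,0,0.6],[0.0225,0.0974,0,0,0.6],[0.0225,0.0974,0,0,0.6],[0.0225,0.0974,0,0,0.6],[0.0225,0.0974,0,0,0.6],[0.0225,0.08,0,0,0.6]]]'

```text
clock: 10.4
ee_pos: [499.1, 81.7, 44.3]
ee_rot: [-2.458, -1.957, 0.0]
wrist_force: [-0.0, 0.2, -0.0]
gripper_width: 34.1
grip_force: 0.0
```

Emit:
servo_tool --rows '[[[0,0,0,0,0.7],[0,0,0,0,0.78],[0,0,0,0,0.82],[0,0,0,0,0.84],[0,0,0,0,0.85]]]'

```text
clock: 10.9
ee_pos: [498.9, 80.4, 44.3]
ee_rot: [2.458, 1.956, -0.0]
wrist_force: [-0.2, -0.1, 0.4]
gripper_width: 13.1
grip_force: 0.0
```

```bash
python3 - <<'E'
from h import *
im=eyes.get_image("wrist"); cv2.imwrite("pics/w3.png",im[200:,160:480])
E
```

```text
(no output)
```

View pics/w3.png

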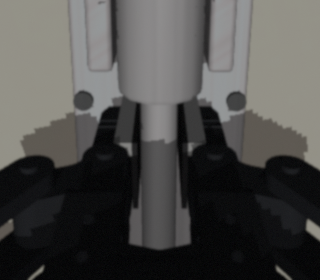

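The rod (centred at crop column 160) lies midway between the pads, just ahead of the tube mouth. I'll close on it.

Emit:
servo_tool --rows '[[[0,0,0,0,0.86],[0,0,0,0,0.865],[0,0,0,0,0.87],[0,0,0,0,0.9],[0,0,0,0,1],[0,0,0,0,1],[0,0,0,0,1]]]'

```text
clock: 11.65
ee_pos: [498.9, 80.6, 44.4]
ee_rot: [2.458, 1.957, -0.001]
wrist_force: [-2.8, -2.6, 2.9]
gripper_width: 9.6
grip_force: 58.5
```

Emit:
servo_tool --rows '[[[-0.0046,-0.0195,0,0,1],[-0.0046,-0.0195,0,0,1],[-0.0046,-0.0195,0,0,1],[-0.0046,-0.0195,0,0,1],[-0.0046,-0.0195,0,0,1]]]'

```text
clock: 12.15
ee_pos: [496.8, 70.9, 44.4]
ee_rot: [2.458, 1.956, 0.001]
wrist_force: [0.9, 3.3, 1.5]
gripper_width: 10.1
grip_force: 58.4
```

Emit:
servo_tool --rows '[[[-0.0046,-0.0195,0,0,1],[-0.0046,-0.0195,0,0,1],[-0.0046,-0.0195,0,0,1],[-0.0046,-0.0195,0,0,1],[-0.0046,-0.0195,0,0,1]]]'

```text
clock: 12.65
ee_pos: [494.0, 61.0, 44.0]
ee_rot: [-2.458, -1.956, 0.001]
wrist_force: [1.2, 3.5, 0.7]
gripper_width: 10.1
grip_force: 58.4
```

Emit:
servo_tool --rows '[[[-0.0046,-0.0195,0,0,1],[-0.0046,-0.0195,0,0,1],[-0.0046,-0.0195,0,0,1],[-0.0046,-0.0195,0,0,1]]]'

```text
clock: 13.05
ee_pos: [492.3, 53.2, 44.2]
ee_rot: [-2.458, -1.956, 0.0]
wrist_force: [0.9, 2.3, -0.7]
gripper_width: 9.7
grip_force: 58.4
```

Emit:
servo_tool --rows '[[[-0.0034,-0.0146,0,0,1],[-0.0034,-0.0146,0,0,1],[-0.0034,-0.0146,0,0,1],[-0.0023,-0.0097,0,0,1]]]'

```text
clock: 13.45
ee_pos: [491.2, 48.0, 44.3]
ee_rot: [-2.458, -1.956, 0.0]
wrist_force: [1.8, 2.0, -1.6]
gripper_width: 10.1
grip_force: 58.4
```

Emit:
servo_tool --rows '[[[-0.0023,-0.0097,0,0,1],[-0.0023,-0.0097,0,0,1],[-0.0023,-0.0097,0,0,1]]]'

```text
clock: 13.75
ee_pos: [490.6, 45.1, 44.3]
ee_rot: [2.458, 1.957, 0.0]
wrist_force: [0.9, 2.9, -1.0]
gripper_width: 10.0
grip_force: 58.4
```

Emit:
servo_tool --rows '[[[-0.0023,-0.0097,0,0,1],[-0.0023,-0.0097,0,0,1],[-0.0023,-0.0097,0,0,1]]]'

```text
clock: 14.05
ee_pos: [489.8, 42.2, 44.3]
ee_rot: [-2.458, -1.956, 0.0]
wrist_force: [0.0, 2.4, -1.0]
gripper_width: 9.9
grip_force: 58.4
```

Emit:
servo_tool --rows '[[[-0.0023,-0.0097,0,0,1],[-0.0023,-0.0097,0,0,1]]]'

```text
clock: 14.25
ee_pos: [489.4, 40.3, 44.3]
ee_rot: [-2.458, -1.956, 0.0]
wrist_force: [0.8, 2.3, -1.2]
gripper_width: 9.7
grip_force: 58.4
```

Emit:
servo_tool --rows '[[[-0.0023,-0.0097,0,0,1],[-0.0023,-0.0097,0,0,1]]]'

```text
clock: 14.45
ee_pos: [488.9, 38.3, 44.3]
ee_rot: [-2.458, -1.956, 0.0]
wrist_force: [0.8, 2.2, -1.7]
gripper_width: 10.0
grip_force: 58.4
```

Emit:
servo_tool --rows '[[[-0.0023,-0.0097,0,0,1],[-0.0023,-0.0097,0,0,1]]]'

```text
clock: 14.65
ee_pos: [488.6, 36.8, 44.3]
ee_rot: [-2.458, -1.956, -0.002]
wrist_force: [1.5, 6.5, -1.1]
gripper_width: 9.9
grip_force: 58.4
```

The force rose to about 6.5 N at y≈37, so the rod has reached the plunger. I'll go on in small steps.

Emit:
servo_tool --rows '[[[-0.0023,-0.0097,0,0,1],[0,0,0,0,1]]]'

```text
clock: 14.85
ee_pos: [488.4, 36.0, 44.4]
ee_rot: [-2.458, -1.956, -0.002]
wrist_force: [1.6, 5.8, -2.2]
gripper_width: 10.1
grip_force: 58.4
```

Emit:
servo_tool --rows '[[[-0.0023,-0.0097,0,0,1],[0,0,0,0,1]]]'

```text
clock: 15.05
ee_pos: [488.2, 35.1, 44.4]
ee_rot: [-2.458, -1.956, -0.002]
wrist_force: [2.7, 6.1, -1.3]
gripper_width: 9.8
grip_force: 58.4
```

Emit:
servo_tool --rows '[[[-0.0023,-0.0097,0,0,1],[0,0,0,0,1]]]'

```text
clock: 15.25
ee_pos: [487.9, 34.2, 44.4]
ee_rot: [-2.458, -1.956, -0.002]
wrist_force: [1.6, 5.4, -1.7]
gripper_width: 9.7
grip_force: 58.4
```

Emit:
servo_tool --rows '[[[-0.0012,-0.0049,0,0,1],[0,0,0,0,1]]]'

```text
clock: 15.45
ee_pos: [487.8, 33.8, 44.4]
ee_rot: [-2.458, -1.956, -0.002]
wrist_force: [2.5, 5.7, -0.7]
gripper_width: 9.8
grip_force: 58.4
```

Emit:
servo_tool --rows '[[[-0.0012,-0.0049,0,0,1],[0,0,0,0,1]]]'

```text
clock: 15.65
ee_pos: [487.8, 33.3, 44.4]
ee_rot: [-2.458, -1.956, -0.002]
wrist_force: [1.0, 6.4, -0.8]
gripper_width: 9.7
grip_force: 58.4
```

Emit:
servo_tool --rows '[[[-0.0012,-0.0049,0,0,1],[0,0,0,0,1]]]'

```text
clock: 15.85
ee_pos: [487.7, 33.0, 44.4]
ee_rot: [-2.458, -1.955, -0.003]
wrist_force: [2.1, 7.9, -1.0]
gripper_width: 9.8
grip_force: 58.4
```

Emit:
servo_tool --rows '[[[-0.0009,-0.0039,0,0,1],[0,0,0,0,1]]]'

```text
clock: 16.05
ee_pos: [487.7, 33.0, 44.4]
ee_rot: [-2.458, -1.955, -0.004]
wrist_force: [1.9, 8.9, -1.5]
gripper_width: 9.5
grip_force: 58.4
```

Emit:
servo_tool --rows '[[[-0.0009,-0.0039,0,0,1],[0,0,0,0,1]]]'

```text
clock: 16.25
ee_pos: [487.7, 32.9, 44.4]
ee_rot: [-2.457, -1.954, -0.005]
wrist_force: [3.2, 10.2, 0.4]
gripper_width: 9.5
grip_force: 58.4
```

Emit:
servo_tool --rows '[[[-0.0014,-0.0058,0,0,1],[0,0,0,0,1]]]'

```text
clock: 16.45
ee_pos: [487.7, 32.8, 44.5]
ee_rot: [-2.457, -1.954, -0.006]
wrist_force: [3.7, 13.9, -1.7]
gripper_width: 9.8
grip_force: 58.4
```

The TCP no longer advances while the push climbs to 14 N, so this is the firm stop. I'll ease off the push, open the jaws and rise.

Emit:
servo_tool --rows '[[[0.003,0.0127,0,0,1],[0,0,0,0,0.95],[0,0,0,0,0.85],[0,0,0,0,0.75],[0,0,0,0,0.6],[0,0,0,0,0.5],[0,0,0,0,0.5],[0,0,0,0,0.5]]]'

```text
clock: 17.25
ee_pos: [487.4, 31.8, 44.3]
ee_rot: [2.458, 1.956, -0.0]
wrist_force: [0.3, -0.0, 0.6]
gripper_width: 42.6
grip_force: 0.0
```

Emit:
servo_tool --rows '[[[0,0,0.1,0,0.5],[0,0,0.2,0,0.5],[0,0,0.3,0,0.5],[0,0,0.3,0,0.5],[0,0,0.3,0,0.5],[0,0,0.2,0,0.5],[0,0,0,0,0.5],[0,0,0,0,0.5]]]'

```text
clock: 18.05
ee_pos: [487.4, 32.0, 184.4]
ee_rot: [2.458, 1.956, 0.001]
wrist_force: [-0.1, 0.4, 0.8]
gripper_width: 42.6
grip_force: 0.0
```

```bash
python3 - <<'E'
from h import *
print(status.get_state()["ee_pos"],status.get_state()["wrist_force"])
im=eyes.get_image("wrist"); cv2.imwrite("pics/w4.png",im)
E
```

```text
[487.40137738  31.97910896 184.44207333] [-0.09294949  0.38501567  0.7954707 ]
```

View pics/w4.png

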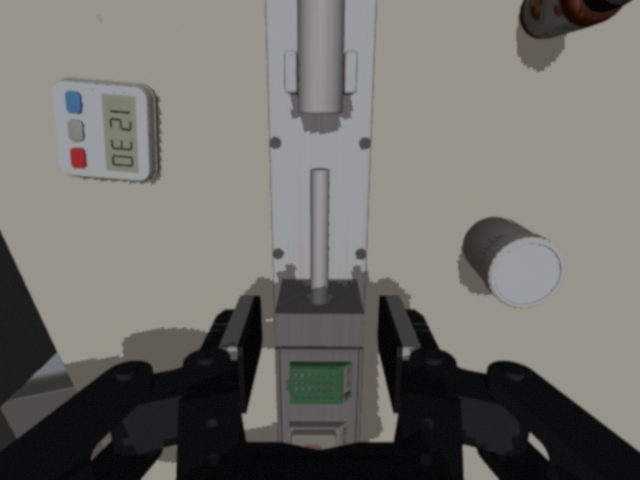

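The rod is straight in the bore. Its tail is at row 170 and the bore mouth at row 297, so about 85–90 mm is exposed and it is about 90 mm deep. The bystanders look untouched.

```bash
python3 -c "
from workcell import close_job
print(close_job())"
```

```text
the job is handed in; nothing more can be done
None
```

The rod is in the bore, about 90 mm deep by my estimate, and pushed until it met a firm stop at about 14 N; I then let go and handed the job in at about 18 s, with no verdict returned.

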